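# Put the microscope objectives into their case bases

### The job

Put the three loose microscope objectives away, one after another: stand the short one in the small black case base, the medium one in the medium base and the long one in the large base, each upright, nose up, with its foot flat on the floor of the base inside the rim. Set them down rather than dropping them, do not tip them over, and leave the two black eyepieces, the oil bottle and the dust blower standing where they are.

Things in the scene. Friction and masses are not known exactly. Their poses are not given: they have to be found in the camera images.
- objective_short: the short microscope objective (shortest and slimmest of the three): a bright steel cylinder standing upright, nose up, loose, about 70 g (varies). 46 mm tall: brass foot 20 mm across and 4 mm high, then a straight steel barrel 24 mm in diameter up to 38 mm with a dark ring near the bottom and another near its top, then a cone narrowing to 12 mm at the lens. Grip it by the barrel. Origin: centre of its underside; z is its axis, up. Round: its yaw means nothing.
- objective_medium: the medium microscope objective (the middle one of the three): a bright steel cylinder standing upright, nose up, loose, about 140 g (varies). 60 mm tall: brass foot 30 mm across and 4 mm high, then a straight steel barrel 36 mm in diameter up to 48 mm with a dark ring near the bottom and another near its top, then a cone narrowing to 16 mm at the lens. Grip it by the barrel. Origin: centre of its underside; z is its axis, up. Round: its yaw means nothing.
- objective_long: the long microscope objective (tallest and thickest of the three): a bright steel cylinder standing upright, nose up, loose, about 260 g (varies). 76 mm tall: brass foot 40 mm across and 4 mm high, then a straight steel barrel 48 mm in diameter up to 60 mm with a dark ring near the bottom and another near its top, then a cone narrowing to 22 mm at the lens. Grip it by the barrel. Origin: centre of its underside; z is its axis, up. Round: its yaw means nothing.
- base_small: the small case base: a black, round, shallow open cup 50 mm across and 10 mm high, fixed to the bench; inside, a flat floor 4 mm above the bench, 42 mm across, within a 4 mm thick rim. The short objective belongs in it. Origin: centre of its underside, on the bench; z up. Round: its yaw means nothing.
- base_medium: the medium case base: a black, round, shallow open cup 66 mm across and 10 mm high, fixed to the bench; inside, a flat floor 4 mm above the bench, 58 mm across, within a 4 mm thick rim. The medium objective belongs in it. Origin: centre of its underside, on the bench; z up. Round: its yaw means nothing.
- base_large: the large case base: a black, round, shallow open cup 82 mm across and 10 mm high, fixed to the bench; inside, a flat floor 4 mm above the bench, 74 mm across, within a 4 mm thick rim. The long objective belongs in it. Origin: centre of its underside, on the bench; z up. Round: its yaw means nothing.
- eyepiece_a: one of two alike eyepieces, NOT an objective, to be left alone: all black, loose, 42 mm tall, a tube 29 mm across for the lower 22 mm and a head 42 mm across above it, flat-topped with a greenish lens. Origin: centre of its underside; z up.
- eyepiece_b: one of two alike eyepieces, NOT an objective, to be left alone: all black, loose, 42 mm tall, a tube 29 mm across for the lower 22 mm and a head 42 mm across above it, flat-topped with a greenish lens. Origin: centre of its underside; z up.
- bottle: small amber glass oil bottle with a white cap, loose, to be left alone: 28 mm across, 60 mm tall. Origin: centre of its underside; z up.
- blower: black rubber dust-blower bulb standing on its base, thin grey nozzle up, loose, to be left alone: 46 mm across, 65 mm tall. Origin: centre of its underside; z up.
Not all that is in view belongs to the job. What is shaped like the objective_short but purple is not meant.

How it is judged:
At the end, for the whole second after the job is handed in: each objective stands in its own base (short in small, medium in medium, long in large): its axis within 15 mm of the base's centre, its underside 2 to 7 mm above the base's underside (the floor is at 4 mm), upright within 0.08 rad, at rest (under 0.02 m/s) and released (horizontal distance between objective_short and base_small below 0.015 m and z of objective_short in the frame of base_small between 0.002 and 0.007 m and angle between each of objective_short, objective_medium, objective_long's own z axis and vertical below 0.08 rad and linear speed of each of objective_short, objective_medium, objective_long below 0.02 m/s and contact force between each of objective_short, objective_medium, objective_long and the fingers below 0.1 N and horizontal distance between objective_medium and base_medium below 0.015 m and z of objective_medium in the frame of base_medium between 0.002 and 0.007 m and horizontal distance between objective_long and base_large below 0.015 m and z of objective_long in the frame of base_large between 0.002 and 0.007 m); the robot touches nothing.
It fails at once if an objective tipped over (more than 35 degrees from upright) (angle between any of objective_short, objective_medium, objective_long's own z axis and vertical above 0.61 rad).
It fails at once if an objective dropped: moving faster than 0.6 m/s (about 18 mm of free fall) with the fingers off it ((contact force between objective_short and the fingers below 0.05 N and linear speed of objective_short above 0.6 m/s) or (contact force between objective_medium and the fingers below 0.05 N and linear speed of objective_medium above 0.6 m/s) or (contact force between objective_long and the fingers below 0.05 N and linear speed of objective_long above 0.6 m/s)).
It fails at once if an eyepiece, the bottle or the blower moved by more than 20 mm or tipped by more than 30 degrees (distance of any of eyepiece_a, eyepiece_b, bottle, blower from where it was at the start of the episode above 0.02 m or angle between any of eyepiece_a, eyepiece_b, bottle, blower's own z axis and vertical above 0.52 rad).
It also fails if it takes over 88 s, if anything falls off the work surface, if the arm or the gripper's body presses on something with over 40 N, if the wrist force passes 120 N, or if a joint passes its speed limit or range.

### The arm

A 7-joint arm with a two-finger parallel gripper is mounted at the origin on the work surface. World frame = base frame: x ahead of the robot, y to its left, z up, the work surface at z = 0. Lengths are in m, angles in rad, forces in N, time in s.
With the tool pointing down it reaches from about 0.4 to 0.75 m from the base axis. Payload 19.5 kg.
Tool frame: the origin (TCP) lies between the finger pads; the fingertips stand 11 mm ahead of it and the grasp point (between the pads) lies 8 mm behind it (arm.tcp_to_tips is the distance from the TCP to the fingertips, in m); z points along the fingers, y is the direction in which the jaws open and shut (so a half turn about z gives the same grasp; the last joint's range is limited). The gripper opens to 85 mm and grips with 20 to 120 N. Pads are 22 mm wide; open, the fingers measure 114 mm over their backs; the gripper's body (76 mm by 85 mm) begins 54 mm behind the grasp point. The pads swing forward as they close: fully open they stand 13 mm farther back than shut.
Start: joints at [-1.24, 0.707, -0.028, 1.485, 0.022, 0.951, -0.075], TCP at [0.209, 0.535, 0.242] pointing down, gripper open.
Joint ranges: [-2.71, 2.71], [-0.32, 2.16], [-1.57, 1.52], [0, 2.45], [-1.46, 4.6], [0, 2.02], [-2.83, 2.83]. Speed limits (rad/s): [1.89, 1.89, 2.57, 2.57, 3.01, 3.01, 3.01].

### API

Orientations are given as [roll, pitch, yaw] about the fixed x, y, z axes, in that order (R = Rz(yaw) Ry(pitch) Rx(roll)).
In Python, from station import arm gives the robot as it stands. The module is installed in compiled form; this text tells all that it offers.
- The arm moves only by the shell command python3 -m jog 'ROWS' [FORCE]. ROWS is JSON, one flat list of numbers, 7 for each row, row after row: the shift along the tool's x, y, z in cm, then the turn, a rotation vector about the tool's x, y, z in degrees, then the opening, from 0 (shut) to 1 (fully open). In form: [dx, dy, dz, wx, wy, wz, fingers, dx, dy, dz, wx, wy, wz, fingers, ...]. A call has 1 to 20 rows; each row is the pose to reach, as a shift and turn from the pose commanded when the call began, along the tool's axes at that moment; what a row does not reach only later rows make up. A row lasts 1/8 s, in which the tool goes at most 62.5 mm and 10.7 degrees, less where a joint would pass 70% of its speed; a pose out of reach is approached as far as the arm can. A call with a gripper value outside its range is refused whole. The fingers move at their own pace and stop on an object; FORCE is the grip in N (left out, the last holds). Time passes only in rows, so rows that repeat a pose let the fingers close. It gives the time, the measured TCP pose, the force and the opening at its end, in the units of the state.
- arm.state(): the state, without advancing time (a new reading comes with each control period).
- arm.get_image(name): name is "scene" or "top" or "wrist"; returns the picture (480x640x3 uint8, red, green, blue); there is no depth.
- arm.camera_params(name): a dict with "vfov" (degrees; the focal length in pixels is half the picture's height over the tangent of half this angle, whatever the lens; pixels are square), "cx", "cy" (the principal point, pixels), "eye" and "attitude" of the camera in the world. Camera axes: x right, y down, z forward; pixel columns grow to the right and rows downward; lengths in m; the calibration is good to about 2 mm. A picture is of the moment at which its call begins: read the wrist's pose just before it. camera_params takes no time and is no camera call; for the wrist camera it gives the pose at the moment of the call.
- arm.sign_off(): hands the job in, once; it reports no verdict.
The state is a dict: "time_s": time; "joint_pos": joint angles; "qd": joint speeds; "joint_efforts": joint torques, N m; "position": TCP position; "ee_rot": TCP orientation; "wrist_force": force on the tool from outside, world axes, zero at the start; "ft_torque": the same for the moment, N m; "gripper_width": opening from 0.0 (shut) to 1.0 (fully open).
Only numpy, scipy, OpenCV 4.12 (cv2) and the standard library are available. Lean on these libraries where they do the work, as an engineer would, in place of code of your own. Each camera call takes 0.05 s, during which the arm holds its last target.

## Working session

There is one attempt and no reset: what is moved stays moved. The work goes in short steps, Python scripts to look and compute and a shell command to move; the robot and the scene stay as the last step left them, time stands still between calls to the robot, and variables do not carry over. Pictures are saved under pics/ and viewed, and the job is handed in when it is done.

```bash
mkdir -p pics
python3 - <<'E'
from station import arm
import cv2
for n in ["scene","top","wrist"]:
    p=arm.camera_params(n); print(n,p)
    cv2.imwrite(f"pics/{n}0.png",arm.get_image(n)[:,:,::-1])
print(arm.state(), arm.tcp_to_tips)
E
```

```text
scene {'vfov': 45.2011200814004, 'cx': 328.48128541106485, 'cy': 244.1453870496174, 'eye': array([ 1.18254162, -0.02632788,  0.89518201]), 'attitude': array([-2.46969525, -0.01478122,  1.54221143])}
top {'vfov': 43.12238599330716, 'cx': 331.03535691226125, 'cy': 240.71215942283385, 'eye': array([0.42832792, 0.01108642, 1.15133927]), 'attitude': array([-3.05754001, -0.01567793, -1.58392938])}
wrist {'vfov': 69.38664893960183, 'cx': 319.4949393577178, 'cy': 236.3267622171078, 'eye': array([0.14817442, 0.55918699, 0.37329183]), 'attitude': array([2.87512936e+00, 3.54708121e-04, 1.19728550e+00])}
{'time_s': 0.15, 'joint_pos': array([-1.23970971,  0.70693514, -0.02761554,  1.48483796,  0.02199302,
        0.95089614, -0.07550878]), 'qd': array([ 0.00095255, -0.00188679, -0.00020245, -0.00157283,  0.00055888,
       -0.0008232 ,  0.00045785]), 'joint_efforts': array([ 4.12083909e-05, -8.83314371e+01,  1.23445608e+00, -2.36193413e+01,
        1.69207313e-02,  5.29505123e-03, -6.88758269e-05]), 'position': array([0.20935707, 0.53535403, 0.2419618 ]), 'ee_rot': array([-3.14081824e+00,  1.38524736e-05,  2.76878932e+00]), 'wrist_force': array([-0.65015217,  0.82193637, -0.87457006]), 'ft_torque': array([-0.01050821,  0.04549138,  0.01430775]), 'gripper_width': 0.9989724548357143} 0.011
```

View pics/scene0.png

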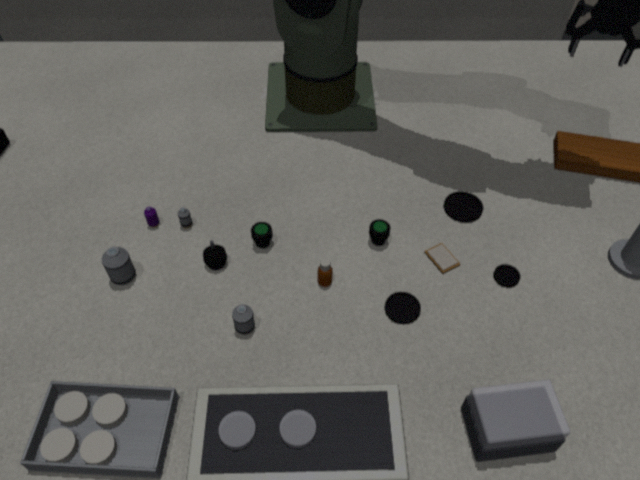

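View pics/top0.png

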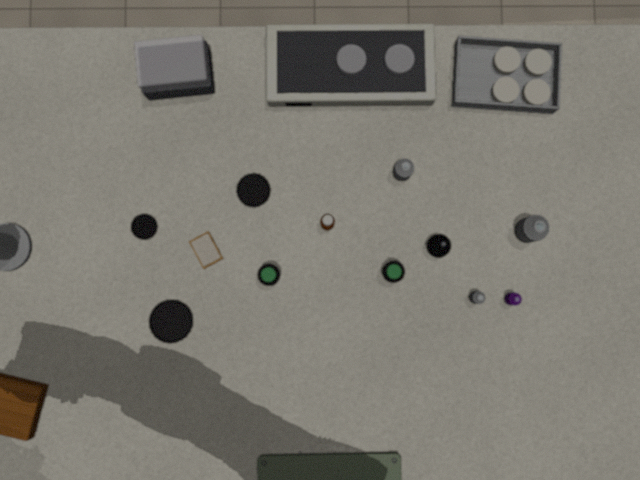

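View pics/wrist0.png

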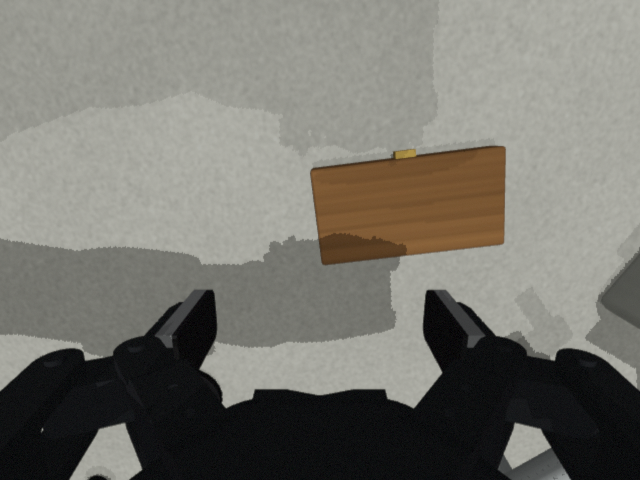

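```bash
cat > h.py <<'E'
import numpy as np, cv2
from scipy.spatial.transform import Rotation as R
from scipy.optimize import least_squares
def cam(p):
    f=240/np.tan(np.radians(p['vfov']/2)); return f,p['cx'],p['cy'],np.array(p['eye']),R.from_euler('xyz',p['attitude']).as_matrix()
def proj(c,P):
    f,cx,cy,e,M=c; q=(np.atleast_2d(P)-e)@M; return np.c_[f*q[:,0]/q[:,2]+cx,f*q[:,1]/q[:,2]+cy]
def back(c,uv,z):
    f,cx,cy,e,M=c; d=M@np.array([(uv[0]-cx)/f,(uv[1]-cy)/f,1]); return e+d*(z-e[2])/d[2]
# profile (z,r)
PROF={'short':[(0,.010),(.004,.012),(.038,.012),(.046,.006)],'medium':[(0,.015),(.004,.018),(.048,.018),(.060,.008)],
'long':[(0,.020),(.004,.024),(.060,.024),(.076,.011)],
'small':[(0,.025),(.01,.025)],'med_b':[(0,.033),(.01,.033)],'large':[(0,.041),(.01,.041)],
'eyep':[(0,.0145),(.022,.0145),(.022,.021),(.042,.021)],'bottle':[(0,.014),(.06,.014)],'blower':[(0,.023),(.04,.023),(.065,.003)]}
def hull(c,x,y,name,z0=0):
    t=np.linspace(0,2*np.pi,40,endpoint=False)
    P=np.vstack([np.c_[x+r*np.cos(t),y+r*np.sin(t),np.full(40,z+z0)] for z,r in PROF[name]])
    return cv2.convexHull(proj(c,P).astype(np.float32))[:,0]
E
python3 - <<'E'
from h import *
from station import arm
T=cam(arm.camera_params('top'));S=cam(arm.camera_params('scene'))
a=cv2.imread('pics/top0.png');b=cv2.imread('pics/scene0.png')
px={'short':((477,297),(184,216)),'medium':((403,169),(243,318)),'long':((535,228),(118,264)),'small':((144,226),(506,275)),'med_b':((254,190),(402,307)),'large':((171,321),(463,206))}
for k,(u,v) in px.items():
    z=PROF[k][-1][0]; print(k,back(T,u,z)[:2].round(3),back(S,v,z*.5)[:2].round(3))
for k,u in {'eyA':(269,274),'eyB':(394,271),'bottle':(327,222),'blower':(438,245)}.items(): print(k,back(T,u,.04)[:2].round(3))
x=cv2.resize(a[140:330,380:560],None,fx=4,fy=4,interpolation=cv2.INTER_CUBIC)[:600]
cv2.imwrite('pics/c1.png',cv2.convertScaleAbs(x,alpha=1.5))
x=cv2.resize(b[190:340,90:290],None,fx=4,fy=4,interpolation=cv2.INTER_CUBIC)
cv2.imwrite('pics/c2.png',cv2.convertScaleAbs(x,alpha=1.8))
E
```

```text
short [ 0.415 -0.272] [ 0.413 -0.281]
medium [ 0.65 -0.14] [ 0.656 -0.147]
long [ 0.537 -0.372] [ 0.541 -0.382]
small [0.556 0.343] [0.556 0.343]
med_b [0.622 0.137] [0.623 0.137]
large [0.378 0.291] [0.378 0.291]
eyA [0.462 0.106]
eyB [ 0.465 -0.122]
bottle [ 0.556 -0.001]
blower [ 0.511 -0.204]
```

View pics/c1.png

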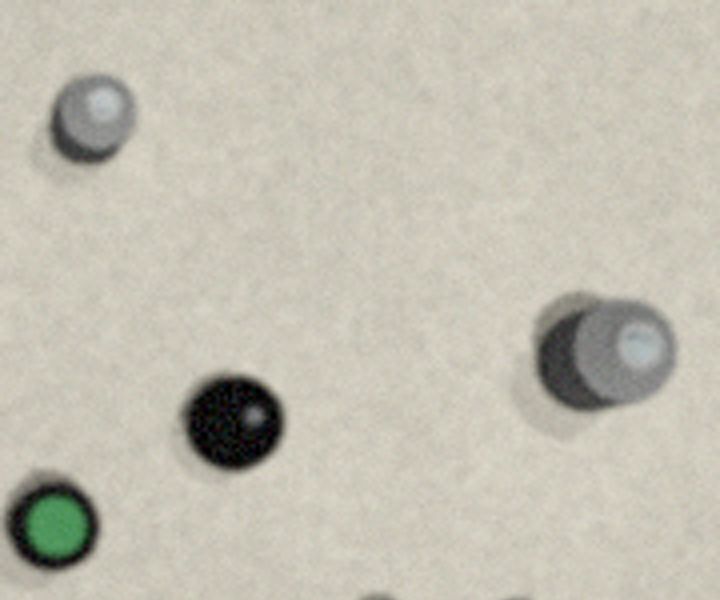

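View pics/c2.png

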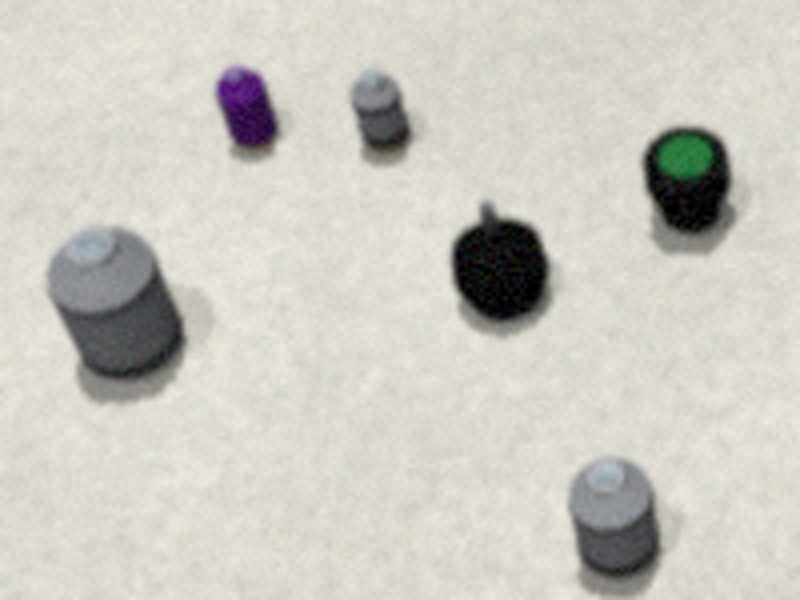

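Run:
```python
from h import *
from station import arm
T=cam(arm.camera_params('top'));S=cam(arm.camera_params('scene'))
a=cv2.imread('pics/top0.png');b=cv2.imread('pics/scene0.png')
for k,u,v in [('short',(478,296.5),(183.2,210)),('medium',(406,166.2),(241.8,308.8)),('long',(540,225.8),(113,251.2))]:
    z=PROF[k][-1][0]; print(k,back(T,u,z)[:2].round(4),back(S,v,z)[:2].round(4))
# silhouette fit: bench-normalised difference; shadows are mild -> threshold on darkness per object
def blobs(img,c,thr):
    g=cv2.GaussianBlur(img,(3,3),0).max(2); return g<thr
for k,x,y in [('small',.556,.343),('med_b',.622,.137),('large',.378,.291)]:
    for c,img in ((T,a),(S,b)):
        m=(img.max(2)<45).astype(np.uint8); n,l,st,ce=cv2.connectedComponentsWithStats(m)
        u=proj(c,[[x,y,.005]])[0]; i=l[int(u[1]),int(u[0])]
        h=hull(c,x,y,k); hm=np.zeros(m.shape,np.uint8); cv2.fillConvexPoly(hm,h.round().astype(int),1)
        hc=np.argwhere(hm).mean(0)[::-1]
        p=back(c,u+ce[i]-hc,.005); print(k,p[:2].round(4),st[i,4],hm.sum())
```

```text
short [ 0.4162 -0.2735] [ 0.4172 -0.2776]
medium [ 0.655  -0.1459] [ 0.6563 -0.1459]
long [ 0.5411 -0.3815] [ 0.5412 -0.3808]
small [0.5561 0.3451] 470 643
small [0.5572 0.3427] 449 567
med_b [0.6236 0.1391] 813 1025
med_b [0.6244 0.1365] 869 1043
large [0.3781 0.2926] 1395 1647
large [0.3788 0.291 ] 912 1074
```

```bash
cat > d.py <<'E'
# usage: d.py x y z yawdeg ... -> tool-frame deltas cm/deg
import sys; from h import *; from station import arm
s=arm.state(); M=R.from_euler('xyz',s['ee_rot']).as_matrix()
print('t',round(s['time_s'],2),'pos',s['position'].round(4),'rpy',s['ee_rot'].round(4),'g',round(s['gripper_width'],3),'F',s['wrist_force'].round(1),'q',s['joint_pos'].round(2))
v=list(map(float,sys.argv[1:]))
for i in range(0,len(v),4):
    d=M.T@(np.array(v[i:i+3])-s['position'])*100
    w=(R.from_matrix(M.T)*R.from_euler('xyz',[np.pi,0,np.radians(v[i+3])])).as_rotvec(degrees=True)
    print(v[i:i+4],'->',d.round(2),w.round(1))
E
python3 d.py .5 .2 .24 130 .4168 -.2755 .2 90
```

```text
t 0.15 pos [0.2094 0.5354 0.242 ] rpy [-3.1408  0.      2.7688] g 0.999 F [-0.7  0.8 -0.9] q [-1.24  0.71 -0.03  1.48  0.02  0.95 -0.08]
[0.5, 0.2, 0.24, 130.0] -> [-39.28 -20.65   0.21] [-0.   0.  28.6]
[0.4168, -0.2755, 0.2, 90.0] -> [-48.85 -67.96   4.25] [-0.   0.  68.6]
```

```bash
python3 -m jog '[-5,-2.6,0,0,0,3,1, -10,-5.2,0,0,0,7,1, -15,-7.8,0,0,0,11,1, -20,-10.4,0,0,0,15,1, -25,-13,0,0,0,19,1, -30,-15.6,0,0,0,22,1, -35,-18.2,0,0,0,26,1, -39,-21,0,0,0,30,1, -40.3,-26,0,0,0,34,1, -41.3,-31,0,0,0,38,1, -42.3,-36,0,0,0,42,1, -43.3,-41,1,0,0,46,1, -44.3,-46,2,0,0,50,1, -45.3,-51,3,0,0,54,0.8, -46.3,-56,4,0,0,58,0.7, -47.3,-61,4.25,0,0,62,0.7, -48.2,-65,4.25,0,0,66,0.7, -48.85,-67.96,4.25,0,0,68.6,0.7, -48.85,-67.96,4.25,0,0,68.6,0.7, -48.85,-67.96,4.25,0,0,68.6,0.7]' 40
python3 - <<'E'
from h import *; from station import arm
W=cam(arm.camera_params('wrist')); im=arm.get_image('wrist')[:,:,::-1].copy()
for x,y in [(.4168,-.2755)]:
    cv2.polylines(im,[hull(W,x,y,'short').round().astype(int)],True,(0,0,255),1)
cv2.imwrite('pics/w1.png',im)
E
python3 d.py .4168 -.2755 .1 90
```

```text
time_s: 2.65
position: [0.417, -0.2746, 0.1997]
ee_rot: [-3.141, -0.001, 1.573]
wrist_force: [0.8, 0.9, 1.0]
gripper_width: 0.702
t 2.7 pos [ 0.4171 -0.2744  0.1998] rpy [-3.1415e+00 -5.0000e-04  1.5730e+00] g 0.701 F [ 0.3  0.1 -0.5] q [ 0.44  0.66  0.14  1.82 -0.14  0.67  0.66]
[0.4168, -0.2755, 0.1, 90.0] -> [-0.11 -0.03  9.98] [-0.  -0.   0.1]
```

View pics/w1.png

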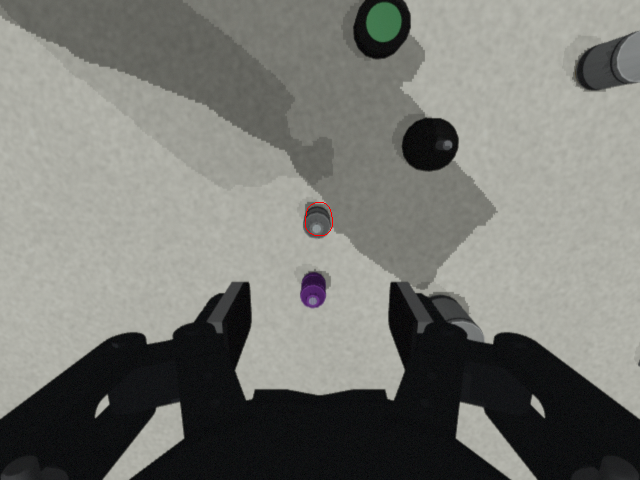

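Run:
```python
from h import *; from station import arm
W=cam(arm.camera_params('wrist')); im=arm.get_image('wrist')[:,:,::-1].copy()
c=im[180:320,260:400]
c=cv2.resize(c,None,fx=4,fy=4,interpolation=cv2.INTER_CUBIC)
h=hull(W,.4168,-.2755,'short'); cv2.polylines(c,[((h-[260,180]+.5)*4-.5).round().astype(int)],True,(0,0,255),1)
cv2.imwrite('pics/w2.png',c)
for p in [(317,229)]: print(back(W,p,.046))
```

```text
[ 0.41575264 -0.27951785  0.046     ]
```

View pics/w2.png

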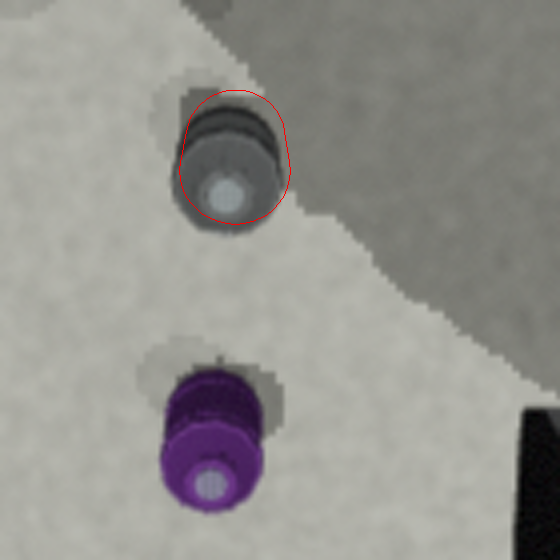

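```bash
python3 -m jog '[-0.3,-0.1,4,0,0,0,0.7, -0.3,-0.1,8,0,0,0,0.7, -0.3,-0.1,12,0,0,0,0.7, -0.3,-0.1,15,0,0,0,0.7, -0.3,-0.1,17,0,0,0,0.7, -0.3,-0.1,17.8,0,0,0,0.7, -0.3,-0.1,17.8,0,0,0,0.7, -0.3,-0.1,17.8,0,0,0,0.7]' 40
python3 - <<'E'
from h import *; from station import arm
cv2.imwrite('pics/w3.png',arm.get_image('wrist')[:,:,::-1])
E
python3 d.py
```

```text
time_s: 3.75
position: [0.4162, -0.2784, 0.0226]
ee_rot: [3.141, 0.001, 1.572]
wrist_force: [-0.5, -0.2, -0.3]
gripper_width: 0.699
t 3.8 pos [ 0.4161 -0.2785  0.0226] rpy [3.1408e+00 7.0000e-04 1.5716e+00] g 0.701 F [-0.1  0.4  0.7] q [ 0.5   0.98  0.05  1.93 -0.18  0.23  0.7 ]
```

View pics/w3.png

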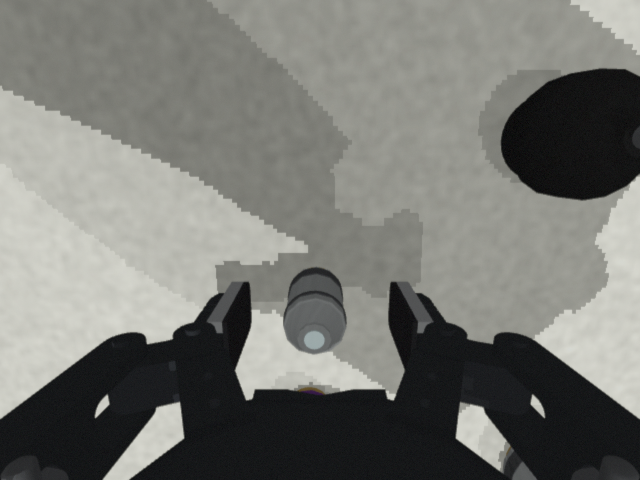

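```bash
python3 - <<'E'
from h import *; from station import arm
W=cam(arm.camera_params('wrist')); print(back(W,(314,340),.046))
E
python3 -m jog '[0,-0.15,0,0,0,0,0.5, 0,-0.15,0,0,0,0,0.2, 0,-0.15,0,0,0,0,0.2, 0,-0.15,0,0,0,0,0.2, 0,-0.15,0,0,0,0,0.2, 0,-0.15,0,0,0,0,0.2, 0,-0.15,0,0,0,0,0.2]' 40
```

```text
[ 0.41503337 -0.27952201  0.046     ]
time_s: 4.68
position: [0.4143, -0.2784, 0.0222]
ee_rot: [3.141, 0.0, 1.571]
wrist_force: [-2.0, 1.2, 8.2]
gripper_width: 0.265
```

```bash
python3 -m jog '[0,-0.15,-1,0,0,0,0.15, 0,-0.15,-3,0,0,0,0.15, 0,-0.15,-6,0,0,0,0.15, 0,-0.15,-10,0,0,0,0.15, 0,-0.15,-13,0,0,0,0.15, 0,-0.15,-15,0,0,0,0.15, 0,-0.15,-15,0,0,0,0.15]' 50
python3 - <<'E'
from h import *; from station import arm
cv2.imwrite('pics/w4.png',arm.get_image('wrist')[:,:,::-1])
E
python3 d.py .5565 .344 .17 150
```

```text
time_s: 5.55
position: [0.4131, -0.2786, 0.1732]
ee_rot: [3.14, 0.001, 1.571]
wrist_force: [0.1, 0.2, -1.5]
gripper_width: 0.261
t 5.6 pos [ 0.4128 -0.2783  0.1722] rpy [3.1409e+00 5.0000e-04 1.5716e+00] g 0.264 F [-0.  -0.  -1.3] q [ 0.46  0.71  0.13  1.86 -0.15  0.59  0.68]
[0.5565, 0.344, 0.17, 150.0] -> [62.22 14.42  0.2 ] [  0.   0. -60.]
```

View pics/w4.png

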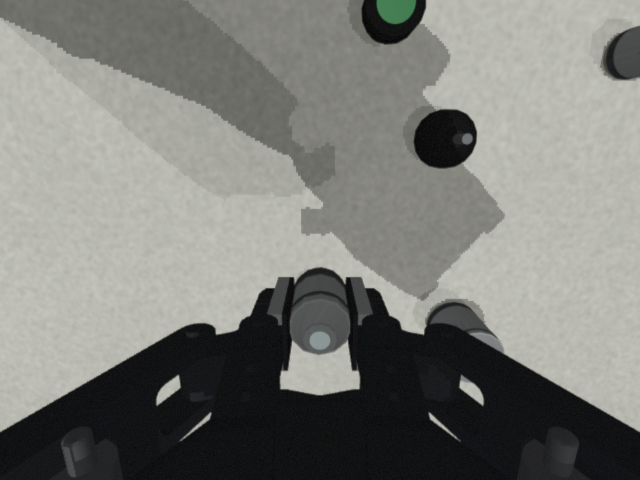

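```bash
python3 -m jog '[2.5,0.6,0,0,0,0,0.15, 6,1.4,0,0,0,-4,0.15, 11,2.5,0,0,0,-9,0.15, 16,3.7,0,0,0,-14,0.15, 21,4.9,0,0,0,-19,0.15, 26,6,0,0,0,-24,0.15, 31,7.2,0,0,0,-29,0.15, 36,8.3,0,0,0,-34,0.15, 41,9.5,0,0,0,-39,0.15, 46,10.7,0,0,0,-44,0.15, 51,11.8,0,0,0,-49,0.15, 56,13,0,0,0,-54,0.15, 60,13.9,0,0,0,-58,0.15, 62.2,14.4,0.2,0,0,-60,0.15, 62.2,14.4,0.2,0,0,-60,0.15, 62.2,14.4,0.2,0,0,-60,0.15]'
python3 d.py .5565 .344 .06 150
python3 - <<'E'
from h import *; from station import arm
W=cam(arm.camera_params('wrist')); im=arm.get_image('wrist')[:,:,::-1].copy()
cv2.imwrite('pics/w5r.png',im)
cv2.polylines(im,[hull(W,.5565,.344,'small').round().astype(int)],True,(0,0,255),1)
cv2.imwrite('pics/w5.png',im)
E
```

```text
time_s: 7.6
position: [0.5563, 0.3427, 0.1691]
ee_rot: [-3.14, -0.0, 2.617]
wrist_force: [0.4, -0.2, -1.1]
gripper_width: 0.265
t 7.6 pos [0.5563 0.3427 0.1691] rpy [-3.1402e+00 -2.0000e-04  2.6175e+00] g 0.265 F [ 0.4 -0.2 -1.1] q [-0.6   0.92  0.01  1.25 -0.01  0.97  0.45]
[0.5565, 0.344, 0.06, 150.0] -> [ 0.04  0.14 10.91] [-0.1 -0.  -0. ]
```

View pics/w5.png

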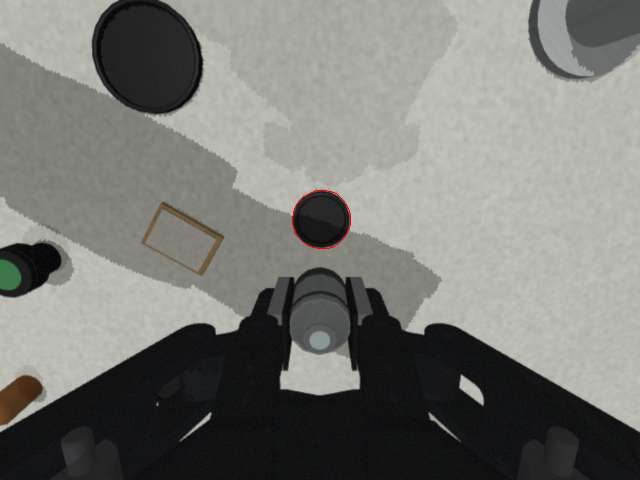

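```bash
python3 -m jog '[0,0.1,3,0,0,0,0.15, 0,0.1,6.5,0,0,0,0.15, 0,0.1,10,0,0,0,0.15, 0,0.1,12.5,0,0,0,0.15, 0,0.1,13.5,0,0,0,0.15, 0,0.1,14,0,0,0,0.15, 0,0.1,14,0,0,0,0.15, 0,0.1,14,0,0,0,0.15]'
python3 d.py .5565 .344 .0262 150
```

```text
time_s: 8.65
position: [0.5572, 0.3447, 0.0306]
ee_rot: [3.141, 0.001, 2.619]
wrist_force: [0.7, 0.8, -0.7]
gripper_width: 0.268
t 8.65 pos [0.5572 0.3447 0.0306] rpy [3.1407e+00 5.0000e-04 2.6186e+00] g 0.268 F [ 0.7  0.8 -0.7] q [-0.6   1.1   0.    1.33 -0.    0.71  0.45]
[0.5565, 0.344, 0.0262, 150.0] -> [ 0.03 -0.1   0.44] [0. 0. 0.]
```

```bash
python3 -m jog '[0,-0.05,0.2,0,0,0,0.15, 0,-0.05,0.35,0,0,0,0.15, 0,-0.05,0.45,0,0,0,0.15, 0,-0.05,0.45,0,0,0,0.15, 0,-0.05,0.45,0,0,0,0.15]'
python3 d.py
```

```text
time_s: 9.28
position: [0.5568, 0.3441, 0.0262]
ee_rot: [3.141, 0.0, 2.619]
wrist_force: [-4.6, -2.6, 16.7]
gripper_width: 0.261
t 9.28 pos [0.5568 0.3441 0.0262] rpy [3.1414e+00 3.0000e-04 2.6186e+00] g 0.261 F [-4.6 -2.6 16.7] q [-0.6   1.11  0.    1.33 -0.    0.7   0.45]
```

```bash
python3 -m jog '[0,0,-0.05,0,0,0,0.2, 0,0,-0.05,0,0,0,0.32, 0,0,-0.05,0,0,0,0.4, 0,0,-0.05,0,0,0,0.5, 0,0,-0.05,0,0,0,0.6, 0,0,-0.05,0,0,0,0.6]'
python3 - <<'E'
from h import *; from station import arm
cv2.imwrite('pics/w6.png',arm.get_image('wrist')[:,:,::-1])
E
python3 d.py
```

```text
time_s: 10.02
position: [0.5566, 0.3441, 0.0257]
ee_rot: [-3.141, 0.0, 2.619]
wrist_force: [0.1, -0.1, 0.2]
gripper_width: 0.598
t 10.07 pos [0.5567 0.3441 0.0258] rpy [-3.1415e+00  1.0000e-04  2.6186e+00] g 0.601 F [-0.1  1.1 -0.4] q [-0.6   1.11  0.    1.33 -0.    0.7   0.45]
```

View pics/w6.png

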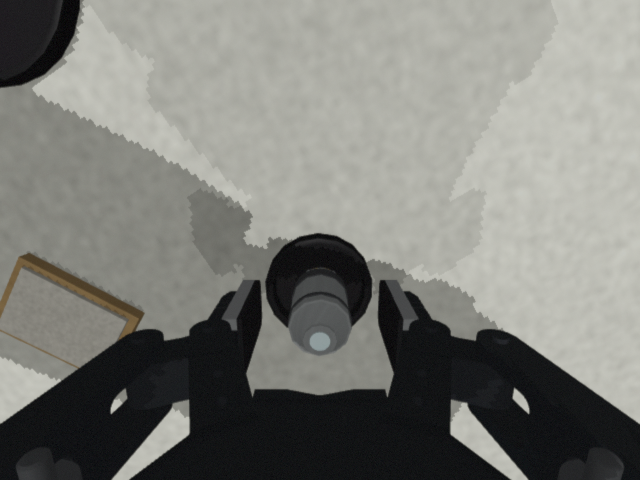

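```bash
python3 d.py .556 .344 .2 150 .656 -.146 .2 105
```

```text
t 10.07 pos [0.5567 0.3441 0.0258] rpy [-3.1415e+00  1.0000e-04  2.6186e+00] g 0.601 F [-0.1  1.1 -0.4] q [-0.6   1.11  0.    1.33 -0.    0.7   0.45]
[0.556, 0.344, 0.2, 150.0] -> [  0.05  -0.05 -17.42] [-0.  0.  0.]
[0.656, -0.146, 0.2, 105.0] -> [-33.09 -37.5  -17.42] [-0.  0. 45.]
```

```bash
python3 -m jog '[0,0,-2,0,0,0,0.6, 0,0,-6,0,0,0,0.6, 0,0,-11,0,0,0,0.7, 0,0,-16,0,0,0,0.85, -2,-2.3,-17.4,0,0,2,0.85, -5,-5.7,-17.4,0,0,6,0.85, -8.5,-9.6,-17.4,0,0,11,0.85, -12,-13.6,-17.4,0,0,16,0.85, -15.5,-17.6,-17.4,0,0,21,0.85, -19,-21.5,-17.4,0,0,26,0.85, -22.5,-25.5,-17.4,0,0,31,0.85, -26,-29.5,-17.4,0,0,36,0.85, -29.5,-33.4,-17.4,0,0,41,0.85, -32,-36.2,-17.4,0,0,44,0.85, -33.1,-37.5,-17.4,0,0,45,0.85, -33.1,-37.5,-17.4,0,0,45,0.85, -33.1,-37.5,-17.4,0,0,45,0.85]'
python3 - <<'E'
from h import *; from station import arm
W=cam(arm.camera_params('wrist')); im=arm.get_image('wrist')[:,:,::-1].copy()
cv2.imwrite('pics/w7r.png',im)
cv2.polylines(im,[hull(W,.656,-.146,'medium').round().astype(int)],True,(0,0,255),1)
cv2.imwrite('pics/w7.png',cv2.resize(im[120:320,200:440],None,fx=3,fy=3))
E
python3 d.py .656 -.146 .028 105
```

```text
time_s: 12.2
position: [0.6562, -0.1443, 0.2002]
ee_rot: [3.141, -0.001, 1.835]
wrist_force: [-0.0, 0.3, 0.6]
gripper_width: 0.848
t 12.25 pos [ 0.6563 -0.1443  0.2002] rpy [ 3.1411e+00 -6.0000e-04  1.8356e+00] g 0.848 F [ 0.2  1.3 -0.3] q [ 0.11  0.92  0.15  1.13 -0.13  1.1   0.53]
[0.656, -0.146, 0.028, 105.0] -> [-0.17 -0.08 17.22] [ 0.  -0.   0.2]
```

View pics/w7.png

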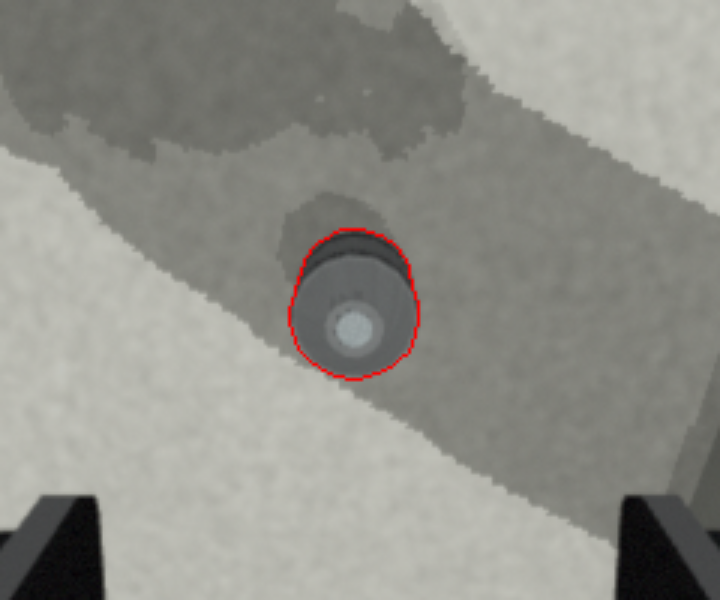

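```bash
python3 -m jog '[-0.15,-0.05,3,0,0,0,0.85, -0.15,-0.05,7,0,0,0,0.85, -0.15,-0.05,11,0,0,0,0.8, -0.15,-0.05,14.5,0,0,0,0.7, -0.15,-0.05,16.5,0,0,0,0.7, -0.15,-0.05,17.2,0,0,0,0.7, -0.15,-0.05,17.2,0,0,0,0.7, -0.15,-0.05,17.2,0,0,0,0.7]' 50
python3 - <<'E'
from h import *; from station import arm
cv2.imwrite('pics/w8.png',arm.get_image('wrist')[:,:,::-1])
E
python3 d.py .656 -.146 .028 105
```

```text
time_s: 13.25
position: [0.6566, -0.1477, 0.029]
ee_rot: [3.14, 0.001, 1.833]
wrist_force: [-0.1, 0.3, 0.0]
gripper_width: 0.698
t 13.3 pos [ 0.6565 -0.1477  0.0289] rpy [3.1404e+00 7.0000e-04 1.8333e+00] g 0.699 F [ 0.2 -0.6 -0.7] q [ 0.13  1.13  0.12  1.25 -0.15  0.77  0.55]
[0.656, -0.146, 0.028, 105.0] -> [ 0.18 -0.    0.09] [0.1 0.  0. ]
```

View pics/w8.png

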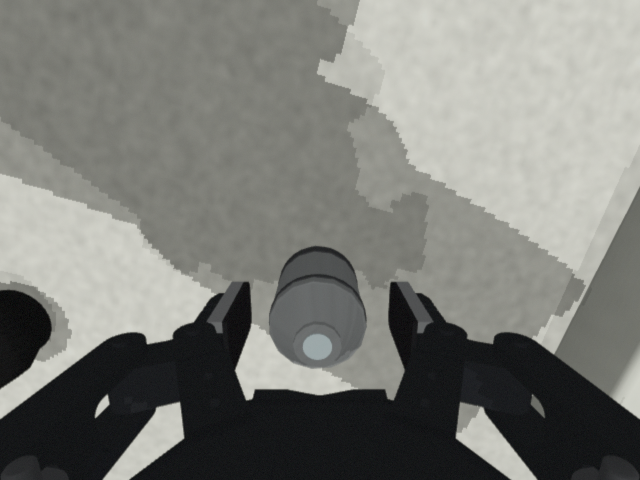

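```bash
python3 -m jog '[0.15,-0.05,0,0,0,0,0.6, 0.15,-0.05,0,0,0,0,0.35, 0.15,-0.05,0,0,0,0,0.35, 0.15,-0.05,0,0,0,0,0.3, 0.15,-0.05,0,0,0,0,0.3, 0.15,-0.05,0,0,0,0,0.3, 0.15,-0.05,0,0,0,0,0.3]' 50
python3 -m jog '[0,0,-1,0,0,0,0.25, 0,0,-3,0,0,0,0.25, 0,0,-6,0,0,0,0.25, 0,0,-10,0,0,0,0.25, 0,0,-13,0,0,0,0.25, 0,0,-15,0,0,0,0.25, 0,0,-15,0,0,0,0.25]' 60
python3 - <<'E'
from h import *; from station import arm
cv2.imwrite('pics/w9.png',arm.get_image('wrist')[:,:,::-1])
E
python3 d.py .624 .1375 .18 129
```

```text
time_s: 14.18
position: [0.6553, -0.1462, 0.0283]
ee_rot: [3.141, 0.0, 1.833]
wrist_force: [-0.9, 0.5, 6.0]
gripper_width: 0.404
time_s: 15.05
position: [0.6557, -0.1465, 0.1801]
ee_rot: [3.139, 0.002, 1.833]
wrist_force: [-0.1, 0.1, -2.4]
gripper_width: 0.404
t 15.1 pos [ 0.6552 -0.1463  0.1786] rpy [3.1407e+00 5.0000e-04 1.8333e+00] g 0.402 F [-1.  -0.6 -2.2] q [ 0.11  0.94  0.14  1.16 -0.14  1.04  0.53]
[0.624, 0.1375, 0.18, 129.0] -> [28.22  4.35 -0.15] [  0.   0. -24.]
```

View pics/w9.png

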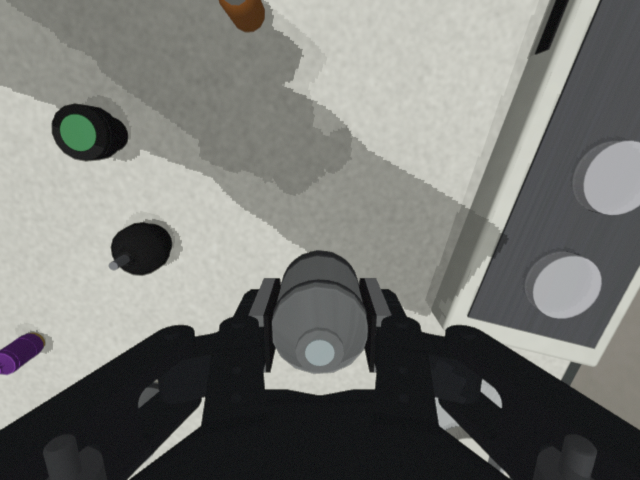

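```bash
python3 -m jog '[1.5,0.2,0,0,0,-1,0.25, 4,0.6,0,0,0,-3,0.25, 8,1.2,0,0,0,-7,0.25, 12,1.8,0,0,0,-11,0.25, 16,2.4,0,0,0,-14,0.25, 20,3.1,0,0,0,-18,0.25, 24,3.7,0,0,0,-21,0.25, 26.5,4.1,0,0,0,-23,0.25, 28.2,4.4,0,0,0,-24,0.25, 28.2,4.4,0,0,0,-24,0.25, 28.2,4.4,0,0,0,-24,0.25]'
python3 - <<'E'
from h import *; from station import arm
W=cam(arm.camera_params('wrist')); im=arm.get_image('wrist')[:,:,::-1].copy()
cv2.polylines(im,[hull(W,.624,.1375,'med_b').round().astype(int)],True,(0,0,255),1)
cv2.imwrite('pics/w10.png',im)
E
python3 d.py .624 .1375 .036 129
```

```text
time_s: 16.48
position: [0.6247, 0.1361, 0.1777]
ee_rot: [-3.141, 0.001, 2.25]
wrist_force: [1.1, -0.9, -1.0]
gripper_width: 0.404
t 16.52 pos [0.6247 0.136  0.1778] rpy [-3.1411e+00  7.0000e-04  2.2502e+00] g 0.404 F [-0.  -0.4 -2.1] q [-0.3   0.88  0.08  1.31 -0.07  0.95  0.47]
[0.624, 0.1375, 0.036, 129.0] -> [ 0.17  0.04 14.18] [-0.   0.  -0.1]
```

View pics/w10.png

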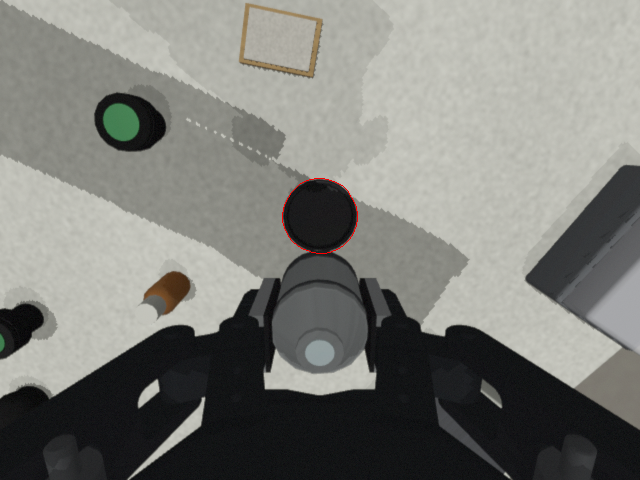

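```bash
python3 -m jog '[0.1,0.05,3,0,0,0,0.25, 0.1,0.05,6.5,0,0,0,0.25, 0.1,0.05,10,0,0,0,0.25, 0.1,0.05,12.5,0,0,0,0.25, 0.1,0.05,13.7,0,0,0,0.25, 0.1,0.05,14.2,0,0,0,0.25, 0.1,0.05,14.2,0,0,0,0.25, 0.1,0.05,14.2,0,0,0,0.25]'
python3 d.py .624 .1375 .0323 129
```

```text
time_s: 17.52
position: [0.6247, 0.1386, 0.0366]
ee_rot: [3.141, 0.001, 2.252]
wrist_force: [-0.7, -0.4, -2.2]
gripper_width: 0.407
t 17.52 pos [0.6247 0.1386 0.0366] rpy [3.1406e+00 6.0000e-04 2.2521e+00] g 0.407 F [-0.7 -0.4 -2.2] q [-0.29  1.08  0.06  1.4  -0.08  0.67  0.48]
[0.624, 0.1375, 0.0323, 129.0] -> [-0.04 -0.12  0.43] [0.1 0.  0. ]
```

```bash
python3 -m jog '[0,-0.1,0.15,0,0,0,0.25, 0,-0.1,0.3,0,0,0,0.25, 0,-0.1,0.4,0,0,0,0.25, 0,-0.1,0.4,0,0,0,0.25, 0,-0.1,0.4,0,0,0,0.25]'
```

```text
time_s: 18.15
position: [0.6235, 0.1379, 0.0323]
ee_rot: [3.142, 0.0, 2.252]
wrist_force: [-3.7, 0.1, 9.7]
gripper_width: 0.398
```

Contact felt (9.7 N). Release.

```bash
python3 -m jog '[0,0,-0.03,0,0,0,0.36, 0,0,-0.03,0,0,0,0.42, 0,0,-0.03,0,0,0,0.5, 0,0,-0.03,0,0,0,0.6, 0,0,-0.03,0,0,0,0.7, 0,0,-0.03,0,0,0,0.7]'
python3 - <<'E'
from h import *; from station import arm
cv2.imwrite('pics/w11.png',arm.get_image('wrist')[:,:,::-1])
E
python3 d.py .624 .1375 .23 129 .541 -.381 .23 90
```

```text
time_s: 18.9
position: [0.6235, 0.1379, 0.0321]
ee_rot: [-3.141, 0.0, 2.252]
wrist_force: [0.2, -0.0, 0.1]
gripper_width: 0.698
t 18.95 pos [0.6235 0.1379 0.0321] rpy [-3.1415e+00  1.0000e-04  2.2521e+00] g 0.703 F [-0.4 -0.2  0. ] q [-0.29  1.08  0.06  1.4  -0.08  0.66  0.48]
[0.624, 0.1375, 0.23, 129.0] -> [-7.000e-02  1.000e-02 -1.979e+01] [-0.  0.  0.]
[0.541, -0.381, 0.23, 90.0] -> [-35.11 -39.09 -19.79] [-0.  0. 39.]
```

View pics/w11.png

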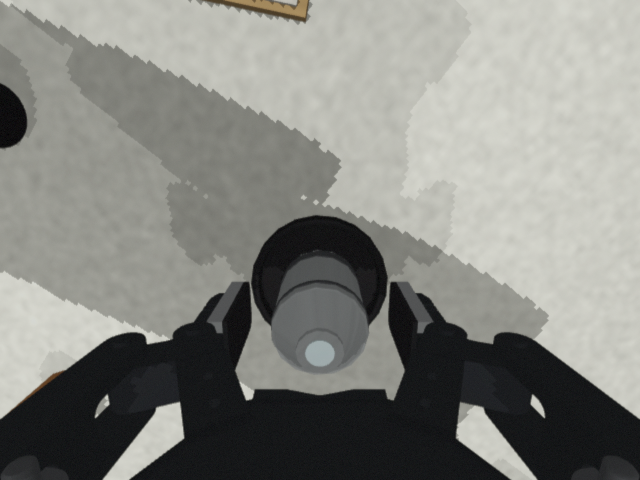

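```bash
python3 -m jog '[0,0,-2,0,0,0,0.75, 0,0,-6,0,0,0,0.8, 0,0,-11,0,0,0,1, 0,0,-16,0,0,0,1, -2,-2.2,-19,0,0,1,1, -5,-5.6,-19.8,0,0,4,1, -8.5,-9.5,-19.8,0,0,8,1, -12,-13.4,-19.8,0,0,12,1, -15.5,-17.3,-19.8,0,0,16,1, -19,-21.2,-19.8,0,0,20,1, -22.5,-25,-19.8,0,0,24,1, -26,-29,-19.8,0,0,28,1, -29.5,-32.8,-19.8,0,0,32,1, -33,-36.7,-19.8,0,0,36,1, -35.1,-39.1,-19.8,0,0,39,1, -35.1,-39.1,-19.8,0,0,39,1, -35.1,-39.1,-19.8,0,0,39,1]'
python3 - <<'E'
from h import *; from station import arm
W=cam(arm.camera_params('wrist')); im=arm.get_image('wrist')[:,:,::-1].copy()
cv2.polylines(im,[hull(W,.541,-.381,'long').round().astype(int)],True,(0,0,255),1)
cv2.imwrite('pics/w12.png',im)
E
python3 d.py .541 -.381 .035 90
```

```text
time_s: 21.08
position: [0.5411, -0.3803, 0.2311]
ee_rot: [3.141, -0.0, 1.572]
wrist_force: [0.2, 0.9, 0.4]
gripper_width: 0.998
t 21.12 pos [ 0.5413 -0.38    0.231 ] rpy [ 3.1408e+00 -1.0000e-04  1.5729e+00] g 0.999 F [-0.3  0.1 -0.5] q [ 0.49  0.88  0.2   1.14 -0.17  1.14  0.69]
[0.541, -0.381, 0.035, 90.0] -> [-0.1  -0.05 19.6 ] [ 0.  -0.   0.1]
```

View pics/w12.png

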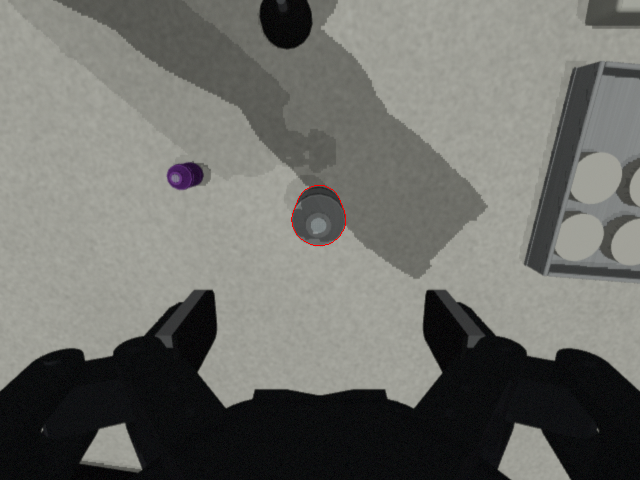

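```bash
python3 -m jog '[0,0,3,0,0,0,1, 0,0,7,0,0,0,1, 0,0,11,0,0,0,1, 0,0,15,0,0,0,1, 0,0,18,0,0,0,1, 0,0,19.2,0,0,0,1, 0,0,19.6,0,0,0,1, 0,0,19.6,0,0,0,1, 0,0,19.6,0,0,0,1]' 60
python3 - <<'E'
from h import *; from station import arm
cv2.imwrite('pics/w13.png',arm.get_image('wrist')[:,:,::-1])
E
python3 d.py .541 -.381 .035 90
```

```text
time_s: 22.25
position: [0.5413, -0.3812, 0.0352]
ee_rot: [3.141, 0.001, 1.572]
wrist_force: [-0.5, 0.6, 0.5]
gripper_width: 0.998
t 22.3 pos [ 0.5412 -0.3812  0.035 ] rpy [3.1406e+00 7.0000e-04 1.5716e+00] g 1.005 F [ 0.1 -0.1 -0.3] q [ 0.5   1.11  0.15  1.3  -0.2   0.74  0.72]
[0.541, -0.381, 0.035, 90.0] -> [ 0.02 -0.02  0.  ] [0.1 0.  0. ]
```

View pics/w13.png

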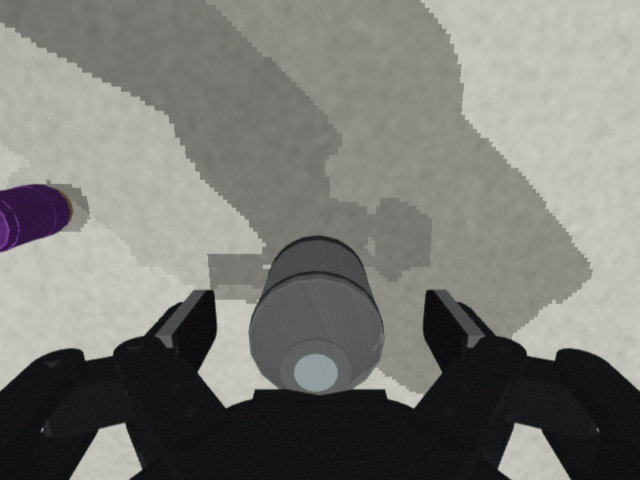

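Centred between the pads. Close and lift.

```bash
python3 -m jog '[0,0,0,0,0,0,0.8, 0,0,0,0,0,0,0.65, 0,0,0,0,0,0,0.5, 0,0,0,0,0,0,0.4, 0,0,0,0,0,0,0.4, 0,0,0,0,0,0,0.4, 0,0,0,0,0,0,0.4]' 70
python3 -m jog '[0,0,-1,0,0,0,0.35, 0,0,-3,0,0,0,0.35, 0,0,-6,0,0,0,0.35, 0,0,-10,0,0,0,0.35, 0,0,-13,0,0,0,0.35, 0,0,-15,0,0,0,0.35, 0,0,-15,0,0,0,0.35]' 80
python3 - <<'E'
from h import *; from station import arm
cv2.imwrite('pics/w14.png',arm.get_image('wrist')[:,:,::-1])
E
python3 d.py .541 .0 .2 120 .378 .291 .2 160
```

```text
time_s: 23.18
position: [0.541, -0.3811, 0.0346]
ee_rot: [3.141, 0.0, 1.571]
wrist_force: [-1.2, 0.3, 6.8]
gripper_width: 0.546
time_s: 24.05
position: [0.5412, -0.3813, 0.1863]
ee_rot: [3.139, 0.002, 1.571]
wrist_force: [-0.1, 0.2, -3.8]
gripper_width: 0.544
t 24.1 pos [ 0.5409 -0.381   0.1848] rpy [3.1408e+00 6.0000e-04 1.5715e+00] g 0.544 F [-0.1 -0.2 -4.2] q [ 0.49  0.92  0.19  1.2  -0.18  1.03  0.7 ]
[0.541, 0.0, 0.2, 120.0] -> [38.1   0.04 -1.54] [  0.   0. -30.]
[0.378, 0.291, 0.2, 160.0] -> [ 67.21 -16.24  -1.57] [  0.    0.1 -70. ]
```

View pics/w14.png

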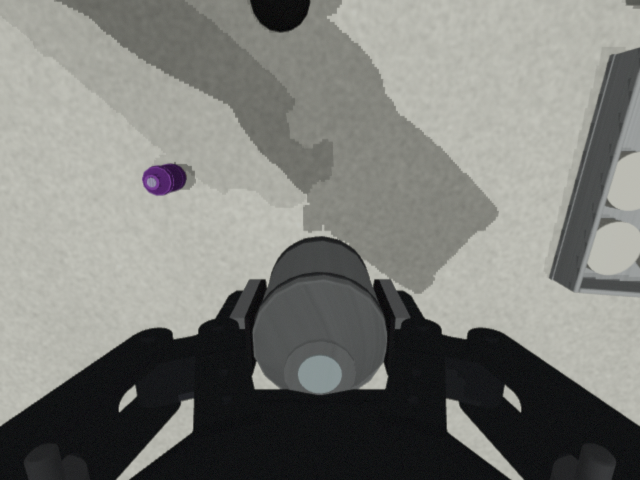

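```bash
python3 -m jog '[2,0,-0.5,0,0,0,0.35, 6,0,-1,0,0,-3,0.35, 11,0,-1.5,0,0,-8,0.35, 16,0,-1.5,0,0,-13,0.35, 21,0,-1.5,0,0,-18,0.35, 26,0,-1.5,0,0,-22,0.35, 31,0,-1.5,0,0,-26,0.35, 36,0,-1.5,0,0,-30,0.35, 40.5,-1.3,-1.5,0,0,-35,0.35, 45,-3.8,-1.5,0,0,-41,0.35, 49.5,-6.3,-1.5,0,0,-47,0.35, 54,-8.8,-1.5,0,0,-53,0.35, 58.5,-11.3,-1.5,0,0,-59,0.35, 63,-13.9,-1.5,0,0,-65,0.35, 66,-15.5,-1.5,0,0,-69,0.35, 67.2,-16.2,-1.5,0,0,-70,0.35, 67.2,-16.2,-1.5,0,0,-70,0.35, 67.2,-16.2,-1.5,0,0,-70,0.35]'
python3 - <<'E'
from h import *; from station import arm
W=cam(arm.camera_params('wrist')); im=arm.get_image('wrist')[:,:,::-1].copy()
cv2.polylines(im,[hull(W,.3785,.2915,'large').round().astype(int)],True,(0,0,255),1)
cv2.imwrite('pics/w15.png',im)
E
python3 d.py .3785 .2915 .043 160
```

```text
time_s: 26.35
position: [0.379, 0.2898, 0.1989]
ee_rot: [-3.141, 0.0, 2.791]
wrist_force: [-0.2, -0.4, -3.5]
gripper_width: 0.542
t 26.4 pos [0.379  0.2898 0.199 ] rpy [-3.141e+00  3.000e-04  2.791e+00] g 0.54 F [ 0.7 -1.2 -4. ] q [-0.71  0.63 -0.02  1.89  0.02  0.62  0.48]
[0.3785, 0.2915, 0.043, 160.0] -> [ 0.11  0.15 15.6 ] [-0.   0.  -0.1]
```

View pics/w15.png

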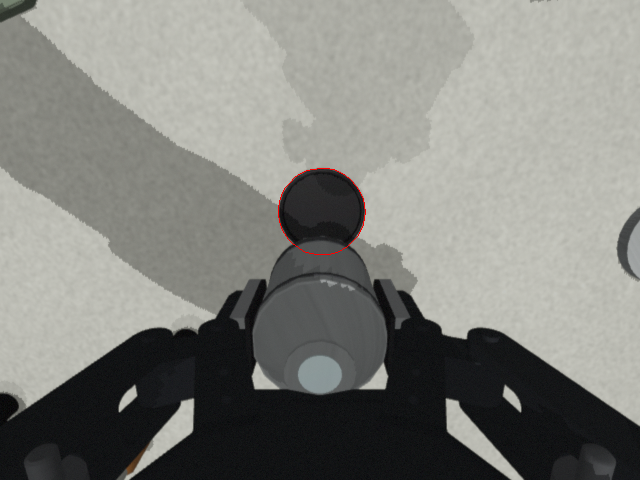

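```bash
python3 -m jog '[0.1,0.1,3,0,0,0,0.35, 0.1,0.1,6.5,0,0,0,0.35, 0.1,0.1,10,0,0,0,0.35, 0.1,0.1,13,0,0,0,0.35, 0.1,0.1,15,0,0,0,0.35, 0.1,0.1,15.6,0,0,0,0.35, 0.1,0.1,15.6,0,0,0,0.35, 0.1,0.1,15.6,0,0,0,0.35]'
python3 d.py .3785 .2915 .0388 160
```

```text
time_s: 27.4
position: [0.3782, 0.2923, 0.0439]
ee_rot: [3.141, 0.001, 2.793]
wrist_force: [0.6, -0.1, -2.8]
gripper_width: 0.54
t 27.4 pos [0.3782 0.2923 0.0439] rpy [3.1408e+00 6.0000e-04 2.7928e+00] g 0.54 F [ 0.6 -0.1 -2.8] q [-0.72  0.93 -0.01  2.01  0.03  0.21  0.46]
[0.3785, 0.2915, 0.0388, 160.0] -> [-0.05 -0.06  0.51] [0. 0. 0.]
```

```bash
python3 -m jog '[0,-0.05,0.2,0,0,0,0.35, 0,-0.05,0.35,0,0,0,0.35, 0,-0.05,0.45,0,0,0,0.35, 0,-0.05,0.5,0,0,0,0.35, 0,-0.05,0.5,0,0,0,0.35, 0,-0.05,0.5,0,0,0,0.35]'
```

```text
time_s: 28.15
position: [0.3776, 0.2917, 0.0385]
ee_rot: [3.141, 0.0, 2.793]
wrist_force: [-2.0, 0.0, 12.0]
gripper_width: 0.543
```

```bash
python3 -m jog '[0,0,-0.03,0,0,0,0.5, 0,0,-0.03,0,0,0,0.58, 0,0,-0.03,0,0,0,0.7, 0,0,-0.03,0,0,0,0.85, 0,0,-0.03,0,0,0,0.95, 0,0,-0.03,0,0,0,0.95, 0,0,-0.03,0,0,0,0.95]'
python3 - <<'E'
from h import *; from station import arm
cv2.imwrite('pics/w16.png',arm.get_image('wrist')[:,:,::-1])
E
python3 d.py
```

```text
time_s: 29.02
position: [0.3776, 0.2917, 0.0384]
ee_rot: [-3.141, 0.0, 2.793]
wrist_force: [-0.6, -0.5, 0.3]
gripper_width: 0.948
t 29.07 pos [0.3776 0.2917 0.0384] rpy [-3.1414 -0.      2.7932] g 0.945 F [ 0.1  1.  -0.3] q [-0.72  0.94 -0.01  2.01  0.03  0.2   0.46]
```

View pics/w16.png

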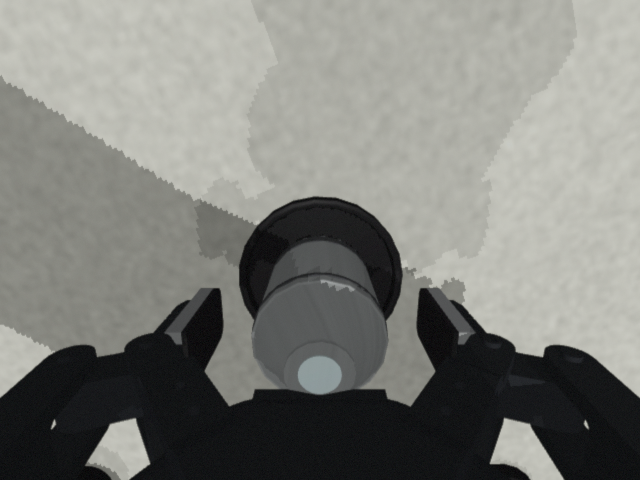

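```bash
python3 -m jog '[0,0,-2,0,0,0,0.95, 0,0,-6,0,0,0,0.95, 0,0,-11,0,0,0,0.95, 0,0,-16,0,0,0,0.95, 0,0,-20,0,0,0,0.95, 4,4,-21,0,0,0,0.95, 8,8,-21,0,0,0,0.95, 12,12,-21,0,0,0,0.95, 15,15,-21,0,0,0,0.95, 15,15,-21,0,0,0,0.95, 15,15,-21,0,0,0,0.95]'
python3 - <<'E'
from h import *; from station import arm
T=cam(arm.camera_params('top'));S=cam(arm.camera_params('scene'))
a=arm.get_image('top')[:,:,::-1].copy();b=arm.get_image('scene')[:,:,::-1].copy()
cv2.imwrite('pics/topE.png',a);cv2.imwrite('pics/sceneE.png',b)
a0=cv2.imread('pics/top0.png')
for nm,x,y in [('short',.5568,.3441),('medium',.6235,.1379),('long',.3776,.2917)]:
    for c,i in((T,a),(S,b)): cv2.polylines(i,[(hull(c,x,y,nm,.004)*16).round().astype(int)],True,(0,0,255),1,cv2.LINE_AA,4)
A=cv2.resize(a[130:370,120:460],(680,480),interpolation=cv2.INTER_CUBIC)
B=cv2.resize(b[170:340,220:560],(680,340),interpolation=cv2.INTER_CUBIC)
cv2.imwrite('pics/A.png',cv2.convertScaleAbs(A,alpha=1.5));cv2.imwrite('pics/B.png',cv2.convertScaleAbs(B,alpha=1.8))
# displacement of bystanders
for u,v,r in [(269,274,16),(394,271,16),(327,222,14),(438,245,18),(513,298,14)]:
    t=a0[v-r:v+r,u-r:u+r]; w=cv2.imread('pics/topE.png')[v-r-12:v+r+12,u-r-12:u+r+12]
    _,m,_,l=cv2.minMaxLoc(cv2.matchTemplate(w,t,cv2.TM_CCOEFF_NORMED)); print(round(m,3),np.array(l)-12)
E
python3 d.py
```

```text
time_s: 30.45
position: [0.2882, 0.4833, 0.2482]
ee_rot: [-3.141, 0.0, 2.793]
wrist_force: [0.4, 0.0, -0.2]
gripper_width: 0.948
0.995 [0 0]
0.994 [0 0]
0.993 [0 0]
0.994 [0 0]
0.995 [0 0]
t 30.55 pos [0.2886 0.4831 0.2485] rpy [-3.1413e+00  4.0000e-04  2.7919e+00] g 0.947 F [ 0.   0.5 -0.6] q [-1.1   0.68  0.02  1.52 -0.01  0.94  0.14]
```

View pics/A.png

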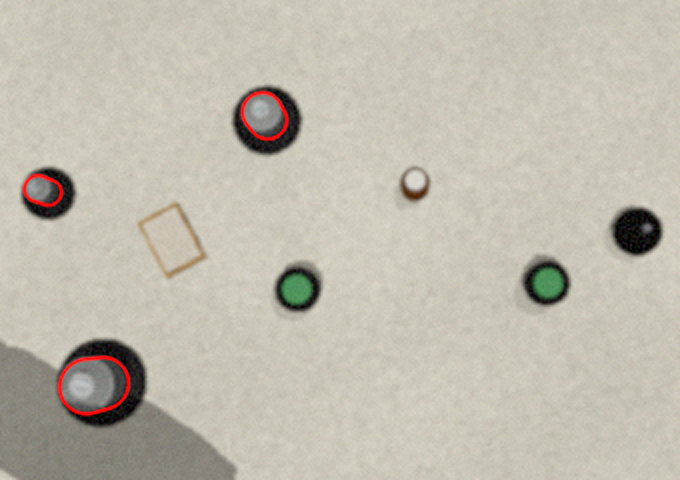

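View pics/B.png

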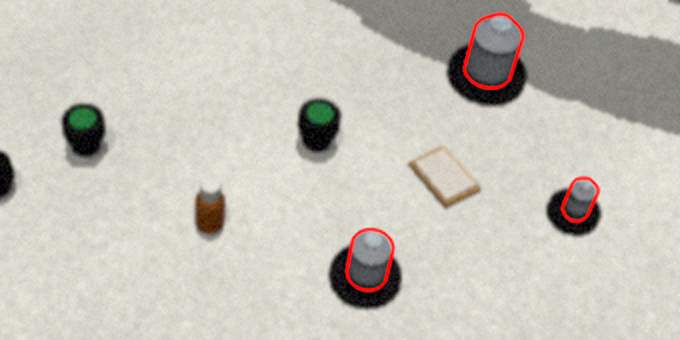

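All three objectives stand upright in their own bases, matching the overlaid outlines. The bystanders show no pixel shift, and the arm is clear.

```bash
python3 -c "
from station import arm
print(arm.sign_off())"
```

```text
the job is handed in; nothing more can be done
None
```

I put all three objectives away and handed the job in at about 30.6 s of the 88 s allowed. The short one is in the small base, the medium in the medium and the long in the large. I set each one down until the wrist force showed contact (10–17 N), then opened the fingers.

Last checks:
- **Objectives:** in the final top and scene pictures, each outline drawn for an upright objective standing 4 mm above the bench fell on the objective itself. By eye all three are within a few millimetres of their base centres. I could not read tilt or height directly.
- **Things to leave alone:** the two eyepieces, the bottle and the blower, and also the purple look-alike, show 0 pixels of shift in the top view (about 2 mm per pixel).
- **Arm:** it is clear of everything, with the wrist force back to about zero.

The only disagreement was where the short objective first stood. The cameras differed by up to 6 mm in y (-0.2735 top, -0.2776 scene, -0.2795 wrist), so I relied on the close wrist view, and the grasp was good. No check failed.

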